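# Lock out the bench switch

## Robot

A 7-joint arm with a two-finger parallel gripper is mounted at the origin on a cart in front of the work surface, level with it; the furniture and walls round the work are solid. World frame = base frame: x ahead of the robot, y to its left, z up, the work surface at z = 0. Lengths are in m, angles in rad, forces in N, time in s.
With the tool pointing down it reaches from about 0.4 to 0.9 m from the base axis. Payload 5.6 kg.
Tool frame: the origin (TCP) lies at the very end of the fingers, on their centre line; the grasp point (between the pads) lies 19 mm behind it; z points along the fingers, y is the line along which they close (so a half turn about z gives the same grasp; the last joint's range is limited). The gripper opens to 92 mm and grips with 3 to 60 N. Pads are 20 mm wide; open, the fingers measure 128 mm over their backs; the gripper's body (75 mm by 189 mm) begins 69 mm behind the grasp point.
Start: joints at [-1.321, 0.468, -0.012, 1.603, 0.006, 1.071, -0.056], TCP at [0.188, 0.622, 0.215] pointing down, gripper open.
Joint ranges: [-2.53, 2.53], [-0.31, 2.02], [-1.57, 1.55], [0.28, 2.44], [-1.29, 4.43], [0.15, 1.84], [-2.92, 2.92]. Speed limits (rad/s): [2.57, 2.57, 3.14, 3.14, 3.14, 3.14, 3.14].

## Interface

Orientations are given as [roll, pitch, yaw] about the fixed x, y, z axes, in that order (R = Rz(yaw) Ry(pitch) Rx(roll)).
In Python, from cell import robot, imaging, finder gives the robot as it stands.
- The arm moves only by the shell command python3 -m inch 'ROWS' [OPENING]. ROWS is JSON, a list of rows, each a list of 4 numbers: the shift along the tool's x, y, z as a fraction of full scale, then the turn about the tool's z as a fraction of full scale. A call has 1 to 12 rows; each row shifts and turns the commanded pose from where the row before left it, along the tool's axes as they then stand; what a row does not reach is not made up. Full scale, the value 1, is 0.2 m for a shift and 90 degrees for a turn. A row lasts 1/10 s, in which the tool goes at most 50 mm and 8.59 degrees, less where a joint would pass 70% of its speed; a pose out of reach is approached as far as the arm can. A call with a number of a shift or a turn outside -1 to 1 is refused whole. A call with a gripper value outside its range is refused whole. OPENING is the opening, from 0 (shut) to 1 (fully open), set as the call begins (- or left out, the last holds). The fingers move at their own pace and stop on an object; the grip force is fixed at half the most. Time passes only in rows, so rows that do not move let the fingers close. It gives the time, the measured TCP pose, the force, the opening and the grip force at its end, in the units of the state.
- robot.state(): the state, without advancing time (a new reading comes with each control period).
- imaging.get_image(name): name is "scene" or "top"; returns a dict with "image" (400x640x3 uint8, red, green, blue), "depth" (400x640 float32, m along the optical axis (not along the pixel's ray), 0 where there is no reading), "fx", "fy", "cx", "cy" (pixels), "T" (4x4, takes a point from camera to world coordinates). Camera axes: x right, y down, z forward; pixel columns grow to the right and rows downward; lengths in m; the calibration is good to about 2 mm. A picture is of the moment at which its call begins.
- robot.hand_in(): hands the job in; it is judged then, once.
Trained networks look in the newest picture that a camera, given by its name, has taken for a name from the list of things; names that differ only in an ending like _2 or _b are one class to them, and where a whole thing is asked for, a point or a joint stands for the part that bears it (a point fixed in the world has none). Each returns a list of dicts, best first, with "confidence" (0 to 1); they miss things now and then, are a little off and sometimes report something else, mostly with a low value. They report only what shows in the picture. A call takes as long as a camera call.
- finder.boxes_of(camera, query): "at" ([x, y, z] in m, in the coordinates of the camera as it stood for that picture, good to about 4 mm: the middle of the surface that is visible of it).
- finder.mark_of(camera, query): "at" ([x, y, z] in m, in the coordinates of the camera as it stood for that picture, good to about 4 mm: a listed point, or the origin of a listed thing).
The state is a dict: "time": time; "joints": joint angles; "qvel": joint speeds; "joint_efforts": joint torques, N m; "tool_pos": TCP position; "tcp_rot": TCP orientation; "ft_force": force on the tool from outside, world axes, zero at the start; "ft_torque": the same for the moment, N m; "gripper_width": finger opening in m; "finger_force": force on a finger pad.
Only numpy, scipy, OpenCV 4.12 (cv2) and the standard library are available. Lean on these libraries where they do the work, as an engineer would, in place of code of your own. Each camera call takes 0.05 s, during which the arm holds its last target. There are 200 camera calls.

## Task

Lock out the bench switch box before servicing: pull its spring-loaded toggle bat straight out of the notch it sits in, flip it over to the opposite notch and let it drop fully in. Then slide the lock bolt on the same box fully home to its stop so that the bat cannot be thrown back, let go, and leave the other things on the benches where they are.

Things in the scene. Friction and masses are not known exactly. Their poses are not given: they have to be found in the camera images.
- switch_box: Grey switch box fixed on one of the two benches, 100 (x) x 120 (y) x 48 mm high plus small feet; origin at the centre of its underside, z up. On its top, two steel cheeks 26 mm apart over their outsides (46 mm long in x, top 78 mm above the bench) carry the toggle bat; the bat leans to the box's -x side when on and to its +x side when off. The lock bolt runs along y on the -x side of the bat.
- bat_pivot (a point): Centre of the bat's hinge: at (0, -35, 50) mm in the switch_box frame. The hinge axis is the box's y axis.
- bat_knob (a point): Centre of the black block-shaped knob at the end of the bat: 22 mm (in the swing plane) x 18 mm (along the hinge axis, flat faces) x 28 mm (along the bat); the point lies on the bat's axis 70 mm from bat_pivot when the bat is seated. Steel rod 8 mm below it. The point's z axis points outward along the bat.
- bat_swing (a joint): Swing of the bat about the box's y axis: 0 = in the on notch (leaning 0.45 rad from vertical toward the box's -x), 0.9 rad = in the off notch (leaning 0.45 rad toward +x), these being its end stops. A ridge between the notches blocks it hard unless the bat is pulled out.
- bat_pull (a joint): How far the bat is pulled outward along its own axis: 0 = seated, stop at 0.014 m; about 0.008 m clears the ridge. A spring draws it back in (3 N at 0, 6.5 N at 14 mm).
- lock_bolt (a joint): Travel of the lock bolt: it starts drawn back (0 to 0.006 m) and 0.034 m is home at its stop. It slides toward the box's -y, with 2 N of friction and no spring; while the bat sits in the on notch, the bat's cross pin blocks it at about 0.009 m. Home, its tip shows through the far cheek.
- bolt_tab (a point): Centre of the top edge of the upright tab on the lock bolt: tab 22 mm (box x) x 10 mm (box y), its upper end black, top 112 mm above the bench; drawn back, it stands at (-10, 36, 112) mm in the switch_box frame. Its stop is a guide block 78 mm high between it and the cheeks: when home, the tab bears on that block, so a finger on its inner side must stay above 78 mm.
- multimeter: Bystander: hand multimeter 142 x 75 x 45 mm lying flat; origin at the centre of its underside.
- tape_measure: Bystander: tape measure 35 x 77 x 62 mm; origin at the centre of its underside.
- ring_gauge: Bystander: steel ring 48 mm across, 14 mm high; origin at the centre of its underside.
- hex_key: Bystander: L-shaped hex key, 99 mm long arm, lying flat; origin at the centre of its underside. It lies before tall fixed machines, which come within 0.17 m of a switch box on the left bench (do not tilt the hand toward them) and reach from (0.25, 0.37) m outward, up to 0.6 m high: coming from the left, draw the hand back to within 0.4 m of the base axis before turning.

How it is judged:
On the way, in this order (a step that is already met when the one before it is completed fails the run):
1. the bat is pulled out along its axis while still on the on side (value of joint bat_pull above 0.005 m and value of joint bat_swing below 0.2 rad), for 0.02 s.
2. the bat is over on the off side and has dropped fully into its notch (value of joint bat_swing above 0.82 rad and value of joint bat_pull below 0.0025 m), for 0.2 s.
3. the lock bolt is home at its stop (value of joint lock_bolt above 0.031 m), for 0.2 s.
At the end, for the whole second after the job is handed in: The bat sits in the off notch (swing above 0.82 of 0.9 rad, pulled out less than 2.5 mm), the lock bolt is home (travel above 31 of 34 mm) and the robot has let go of the switch box (all of step 2 and value of joint lock_bolt above 0.031 m and contact force between switch_box and the fingers below 0.5 N); the robot touches nothing.
It fails at once if the multimeter is shifted more than 25 mm (distance of multimeter from where it was at the start of the episode above 0.025 m).
It fails at once if the tape measure is shifted more than 25 mm (distance of tape_measure from where it was at the start of the episode above 0.025 m).
It fails at once if the ring gauge is shifted more than 25 mm (distance of ring_gauge from where it was at the start of the episode above 0.025 m).
It fails at once if the hex key is shifted more than 25 mm (distance of hex_key from where it was at the start of the episode above 0.025 m).
It also fails if it takes over 48 s, if anything falls off the work surface, if the arm or the gripper's body presses on something with over 40 N, if the wrist force passes 120 N, or if a joint passes its speed limit or range.

## Working session

There is one attempt and no reset: what is moved stays moved. The work goes in short steps, Python scripts to look and compute and a shell command to move; the robot and the scene stay as the last step left them, time stands still between calls to the robot, and variables do not carry over. Pictures are saved under pics/ and viewed, at most 10 in all, crops included, and the job is handed in when it is done.

```bash
ls; mkdir -p pics; cat > h.py <<'E'
from cell import robot, imaging, finder
import numpy as np, cv2
def snap(c,fn=None):
    d=imaging.get_image(c)
    if fn: cv2.imwrite('pics/'+fn,d['image'][:,:,::-1])
    return d
def marks(c,d,names,f=None):
    for n in names:
        for r in (f or finder.mark_of)(c,n)[:2]:
            p=d['T']@np.r_[r['at'],1]
            print(c,n,round(r['confidence'],2),p[:3].round(4))
E
python3 - <<'E'
from h import *
print(robot.state())
for c in('scene','top'):
    d=snap(c,c+'0.png'); print(c,d['T'].round(3).tolist(),d['fx'])
    marks(c,d,['switch_box','bat_pivot','bat_knob','bolt_tab','multimeter','tape_measure','ring_gauge','hex_key'])
E
```

```text
pics
{'time': 0.0, 'joints': array([-1.32102964,  0.46835695, -0.01159841,  1.60361761,  0.00597615,
        1.07133888, -0.05629308]), 'qvel': array([ 0.00285047,  0.00210696,  0.00034163, -0.00079803,  0.0009075 ,
       -0.00033236, -0.00016292]), 'joint_efforts': array([-7.38614181e-04, -5.20580292e+01, -1.26646829e-02, -2.43738163e+01,
       -5.65491663e-02,  1.74966082e-02,  1.54046570e-04]), 'tool_pos': array([0.18749163, 0.62178503, 0.21365592]), 'tcp_rot': array([-3.13990946e+00,  1.00465142e-04,  2.84875360e+00]), 'ft_force': array([-0.10175439, -0.02217137,  0.03454274]), 'ft_torque': array([ 0.01418119,  0.04859888, -0.01871102]), 'finger_force': 0.0, 'gripper_width': 0.09167567173339349}
scene [[-0.592, -0.49, 0.64, -0.482], [-0.806, 0.376, -0.457, 0.575], [-0.017, -0.787, -0.617, 1.036], [0.0, 0.0, 0.0, 1.0]] 492.07374176258827
scene switch_box 0.87 [ 0.5626  0.0819 -0.0012]
scene bat_pivot 0.83 [0.5683 0.0447 0.0528]
scene bat_knob 0.65 [0.5365 0.0416 0.1126]
scene bolt_tab 0.71 [0.5537 0.1046 0.1088]
scene tape_measure 0.62 [ 0.3864 -0.5425 -0.0015]
scene ring_gauge 0.73 [0.4203 0.191  0.0048]
scene hex_key 0.6 [0.5272 0.2987 0.0008]
top [[-0.009, -0.996, 0.093, 0.343], [-1.0, 0.011, 0.018, -0.144], [-0.019, -0.093, -0.995, 1.731], [0.0, 0.0, 0.0, 1.0]] 471.19268062465824
top switch_box 0.81 [0.5638 0.0777 0.0017]
top switch_box 0.36 [ 3.858e-01 -5.422e-01 -3.000e-04]
top bat_pivot 0.57 [0.5715 0.0418 0.0504]
top bat_knob 0.59 [0.537  0.0354 0.1118]
top bolt_tab 0.56 [0.549  0.1064 0.1172]
top bolt_tab 0.27 [0.5288 0.298  0.0047]
top multimeter 0.79 [ 0.4334 -0.2973  0.0014]
top tape_measure 0.74 [ 0.387  -0.5397  0.0015]
top ring_gauge 0.46 [0.4225 0.1892 0.0016]
top hex_key 0.72 [ 0.4254  0.1873 -0.0015]
top hex_key 0.44 [0.5261 0.2968 0.0011]
```

View pics/scene0.png

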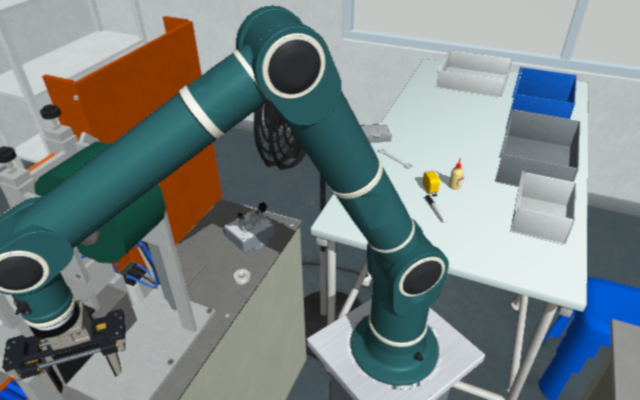

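View pics/top0.png

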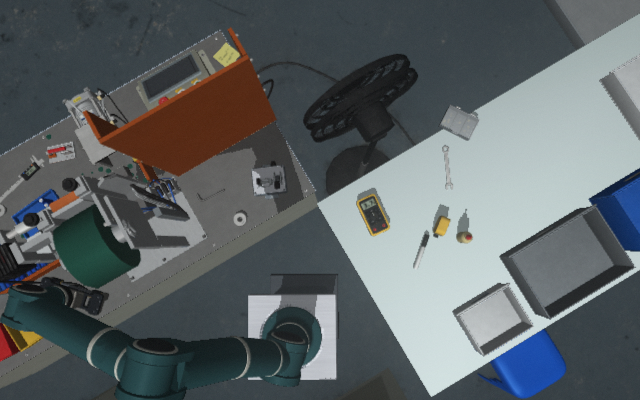

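The box is on the left bench at about (0.563, 0.080), yaw about 0.15 rad, at top-view pixel (268,180). The orange machine lies behind it and the hand starts at far left (75,290). Next I draw back radially, which is tool -y, and raise a little.

```bash
python3 -m inch '[[0,-0.1,-0.05,0],[0,-0.2,-0.1,0],[0,-0.25,-0.1,0],[0,-0.25,-0.1,0],[0,-0.25,-0.05,0],[0,-0.2,0,0],[0,-0.1,0,0],[0,0,0,0]]' 
python3 -m inch '[[0,0,0,-0.09],[0,0,0,-0.09],[0,0,0,-0.09],[0,0,0,-0.09],[0,0,0,-0.09],[0,0,0,-0.09],[0,0,0,-0.09],[0,0,0,-0.09],[0,0,0,-0.09],[0,0,0,-0.09],[0,0,0,-0.09],[0,0,0,0]]' 0.5; python3 -c "
from h import *;print(robot.state()['joints'])"
```

```text
time: 1.7
tool_pos: [0.1116, 0.3697, 0.2922]
tcp_rot: [3.14, 0.0, 2.849]
ft_force: [0.3, 0.5, 0.8]
gripper_width: 0.0917
finger_force: 0.0
time: 2.9
tool_pos: [0.1123, 0.3726, 0.2915]
tcp_rot: [-3.142, 0.0, -1.879]
ft_force: [-0.4, 0.7, 0.8]
gripper_width: 0.0458
finger_force: 0.0
[-1.38728644e+00 -7.56675619e-02  2.17645694e-02  2.09217510e+00
  1.95610860e-03  1.12479383e+00  1.46699233e+00]
```

```bash
python3 -m inch '[[0.005,-0.119,0,0.039],[0.0145,-0.238,0,0.078],[0.0145,-0.238,0,0.078],[0.0145,-0.238,0,0.078],[0.0145,-0.238,0,0.078],[0.0145,-0.238,0,0.078],[0.0145,-0.238,0,0.078],[0.0145,-0.238,0,0.078],[0.0145,-0.238,0,0.078],[0.005,-0.119,0,0.039],[0,0,0,0],[0,0,0,0]]' 0.5
python3 - <<'E'
from h import *
for c in('scene','top'):
  for k in range(3):
    d=snap(c,c+'1.png' if k==0 else None)
    marks(c,d,['switch_box','bat_pivot','bat_knob','bolt_tab'])
  # enlarge crop around box
  p=np.linalg.inv(d['T'])@np.r_[0.563,0.08,0.08,1]
  u=int(d['fx']*p[0]/p[2]+d['cx']);v=int(d['fy']*p[1]/p[2]+d['cy']);print(u,v)
  u0,v0=max(u-40,0),max(v-30,0)
  cv2.imwrite(f'pics/{c}1c.png',cv2.resize(d['image'][v0:v0+60,u0:u0+80,::-1],None,fx=8,fy=8,interpolation=cv2.INTER_CUBIC))
E
```

```text
time: 4.1
tool_pos: [0.3781, 0.0632, 0.2916]
tcp_rot: [3.141, 0.0, -2.982]
ft_force: [-0.1, 0.5, 0.2]
gripper_width: 0.0464
finger_force: 0.0
scene switch_box 0.86 [ 0.5644  0.079  -0.0013]
scene bat_pivot 0.57 [0.5714 0.0463 0.0495]
scene bat_knob 0.57 [0.5359 0.0402 0.1156]
scene bolt_tab 0.59 [0.5503 0.1042 0.1112]
scene switch_box 0.83 [ 5.646e-01  8.020e-02 -2.000e-04]
scene switch_box 0.23 [0.4231 0.188  0.0007]
scene bat_pivot 0.98 [0.5697 0.0445 0.0526]
scene bat_pivot 0.68 [0.5359 0.0411 0.1153]
scene bat_knob 0.58 [0.5367 0.0397 0.1138]
scene bolt_tab 0.53 [0.5505 0.1049 0.1143]
scene bolt_tab 0.17 [0.5707 0.0451 0.053 ]
scene switch_box 0.72 [ 0.5665  0.0802 -0.0017]
scene bat_pivot 0.59 [0.5704 0.0472 0.0507]
scene bat_knob 0.65 [0.5378 0.0399 0.1126]
scene bolt_tab 0.67 [0.55   0.1073 0.1098]
247 216
top switch_box 0.58 [0.5641 0.0807 0.0013]
top bat_pivot 0.95 [0.5709 0.0409 0.051 ]
top bat_knob 0.48 [0.5344 0.0358 0.1148]
top bolt_tab 0.43 [0.5488 0.1081 0.116 ]
top switch_box 0.84 [0.5641 0.0788 0.0028]
top bat_pivot 0.88 [0.5713 0.0426 0.0515]
top bat_pivot 0.54 [ 0.4266 -0.2988  0.0031]
top bat_knob 0.46 [0.5367 0.034  0.1131]
top bolt_tab 0.39 [0.5473 0.1067 0.115 ]
top switch_box 0.89 [0.5656 0.0799 0.0011]
top bat_pivot 0.68 [0.5693 0.042  0.0499]
top bat_knob 0.48 [0.5369 0.0352 0.1114]
top bolt_tab 0.62 [0.5505 0.1079 0.115 ]
266 178
```

```bash
python3 - <<'E'
from h import *
for c in('scene','top'):
    d=snap(c); z=d['depth']; v,u=np.indices(z.shape)
    P=np.stack([(u-d['cx'])*z/d['fx'],(v-d['cy'])*z/d['fy'],z,1+0*z],-1)@d['T'].T
    a,s=np.deg2rad(10),(z>0)
    x,y=P[...,0]-.5645,P[...,1]-.0798
    bx,by=x*np.cos(a)+y*np.sin(a),-x*np.sin(a)+y*np.cos(a)
    for nm,m in dict(knob=(by<0)&(by>-70)&(P[...,2]>.098)&(P[...,2]<.16)&(abs(bx)<70),tab=(by>5)&(by<.07)&(P[...,2]>.09)&(P[...,2]<.16)&(abs(bx)<.07)).items():
        m=m&(abs(bx)<.07)&(abs(by)<.075)&s
        if nm=='knob': m&=by<0.0
        else: m=(by>.005)&(abs(bx)<.07)&(by<.075)&(P[...,2]>.09)&(P[...,2]<.16)&s
        Q=np.c_[bx[m],by[m],P[...,2][m]]*1000
        print(c,nm,len(Q)); 
        if len(Q): print(np.percentile(Q,[2,25,50,75,98],axis=0).round(0).tolist(), Q[Q[:,2]>np.percentile(Q[:,2],60)].mean(0).round(1))
    # box top face
    m=s&(abs(P[...,2]-.05)<.006)&(abs(bx)<.09)&(abs(by)<.09)
    if m.sum()>20:
        q=np.c_[P[...,0][m],P[...,1][m]].astype(np.float32); print('top face',m.sum(),cv2.minAreaRect(q))
E
```

```text
scene knob 74
[[-50.0, -42.0, 101.0], [-45.0, -35.0, 114.0], [-40.0, -29.0, 123.0], [-36.0, -26.0, 127.0], [-24.0, -23.0, 132.0]] [-39.3 -32.1 128.1]
scene tab 51
[[-23.0, 25.0, 91.0], [-19.0, 30.0, 98.0], [-14.0, 33.0, 106.0], [-7.0, 34.0, 111.0], [1.0, 37.0, 116.0]] [-11.1  30.7 112.6]
top face 590 ((0.5607621073722839, 0.08200697600841522), (0.10379763692617416, 0.11888395994901657), 8.895362854003906)
top knob 45
[[-48.0, -43.0, 108.0], [-42.0, -40.0, 122.0], [-35.0, -34.0, 125.0], [-29.0, -30.0, 129.0], [-20.0, -25.0, 136.0]] [-35.3 -34.  130.6]
top tab 25
[[-20.0, 25.0, 94.0], [-16.0, 27.0, 109.0], [-9.0, 29.0, 112.0], [-4.0, 32.0, 115.0], [1.0, 35.0, 117.0]] [ -7.9  30.6 115. ]
top face 597 ((0.5626460313796997, 0.07805183529853821), (0.09972519427537918, 0.12028688937425613), 5.711100101470947)
```

View pics/scene1c.png

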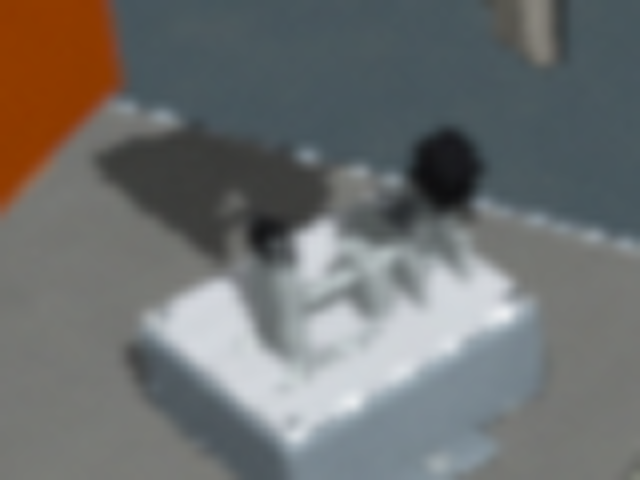

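```bash
python3 -m inch '[[-0.1,-0.03,0,0],[-0.2,-0.065,0,0],[-0.2,-0.065,0,0],[-0.165,-0.055,0.1,0],[-0.1,-0.03,0.2,0],[0,0,0.2,0],[0,0,0.15,0],[0,0,0,0],[0,0,0,0],[0,0,0,0]]' 0.5
python3 - <<'E'
from h import *
d=snap('scene'); marks('scene',d,['bat_knob'])
e=snap('top'); marks('top',e,['bat_knob'])
A=cv2.resize(d['image'][176:256,207:287,::-1],(400,400),interpolation=cv2.INTER_CUBIC)
B=cv2.resize(e['image'][138:218,226:306,::-1],(400,400),interpolation=cv2.INTER_CUBIC)
cv2.imwrite('pics/ab2.png',np.hstack([A,B])); print(robot.state()['tool_pos'])
E
```

```text
time: 6.7
tool_pos: [0.5382, 0.0383, 0.1634]
tcp_rot: [3.141, 0.003, -2.982]
ft_force: [-0.2, -0.5, -0.0]
gripper_width: 0.0461
finger_force: 0.0
scene bat_knob 0.51 [0.5366 0.0393 0.1113]
scene bat_knob 0.18 [ 3.901e-01 -5.401e-01 -4.000e-04]
[0.5375951  0.03848515 0.16294699]
```

View pics/ab2.png

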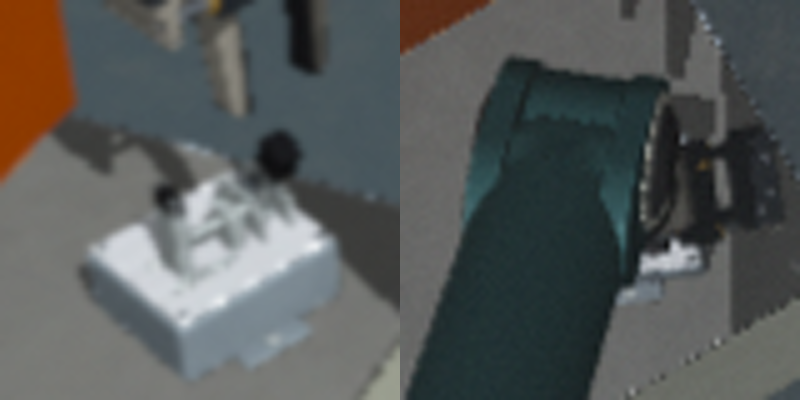

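The fingers straddle the knob: in the left crop they are at (235,95) and (310,50), and the knob is at (278,155). Next I descend and grip.

```bash
python3 -m inch '[[0,0.005,0.08,0],[0,0,0.12,0],[0,0,0.09,0],[0,0,0.045,0],[0,0,0,0],[0,0,0,0]]'
python3 -m inch '[[0,0,0,0],[0,0,0,0],[0,0,0,0],[0,0,0,0],[0,0,0,0],[0,0,0,0],[0,0,0,0],[0,0,0,0]]' 0.0
```

```text
time: 7.5
tool_pos: [0.5373, 0.0391, 0.0953]
tcp_rot: [3.142, 0.001, -2.982]
ft_force: [-0.1, 0.1, -0.3]
gripper_width: 0.0457
finger_force: 0.0
time: 8.3
tool_pos: [0.5369, 0.0393, 0.0949]
tcp_rot: [3.141, 0.0, -2.982]
ft_force: [-1.2, 0.9, 5.5]
gripper_width: 0.0177
finger_force: 29.8
```

```bash
python3 -m inch '[[0.006,0,-0.0125,0],[0.006,0,-0.0125,0],[0.006,0,-0.0125,0],[0.006,0,-0.0125,0],[0,0,0,0],[0,0,0,0],[0,0,0,0]]'; python3 - <<'E'
from h import *
import time
s=robot.state();print(s['tool_pos'],s['ft_force'],s['ft_torque'])
d=snap('scene'); marks('scene',d,['bat_knob'])
E
```

```text
time: 9.0
tool_pos: [0.5322, 0.0387, 0.1045]
tcp_rot: [3.141, 0.001, -2.982]
ft_force: [4.1, 2.6, -4.4]
gripper_width: 0.0182
finger_force: 29.8
[0.53218636 0.03866415 0.1045484 ] [ 4.09528533  2.56433742 -4.3759715 ] [ 0.68262236 -0.86893627 -0.27953721]
scene bat_knob 0.51 [0.5316 0.0384 0.1226]
```

```bash
python3 -m inch '[[-0.0335,0,-0.0145,0],[-0.0345,0,-0.0115,0],[-0.0355,0,-0.008,0],[-0.036,0,-0.005,0],[-0.0365,0,-0.0015,0],[0,0,0,0],[0,0,0,0]]'; python3 - <<'E'
from h import *
d=snap('scene'); marks('scene',d,['bat_knob'])
s=robot.state();print(s['tool_pos'],s['ft_force'],s['ft_torque'])
E
```

```text
time: 9.8
tool_pos: [0.5665, 0.0432, 0.1123]
tcp_rot: [-3.141, -0.001, -2.983]
ft_force: [-3.8, -2.1, -6.0]
gripper_width: 0.018
finger_force: 30.0
scene bat_knob 0.43 [0.565  0.0452 0.1301]
scene bat_knob 0.31 [ 5.302e-01  3.007e-01 -2.000e-04]
[0.56648091 0.04321235 0.11253901] [-3.18786516 -2.540546   -6.53786661] [-0.44747397  1.15579682 -0.371042  ]
```

```bash
python3 -m inch '[[-0.0365,0,0.0015,0],[-0.036,0,0.005,0],[-0.0355,0,0.008,0],[-0.0345,0,0.0115,0],[-0.0335,0,0.0145,0],[0,0,0,0],[0,0,0,0]]'; python3 - <<'E'
from h import *
d=snap('scene'); marks('scene',d,['bat_knob'])
s=robot.state();print(s['tool_pos'],s['ft_force'],s['ft_torque'])
E
```

```text
time: 10.6
tool_pos: [0.6015, 0.0477, 0.1047]
tcp_rot: [-3.14, -0.0, -2.983]
ft_force: [-4.3, -4.7, -3.9]
gripper_width: 0.018
finger_force: 30.0
scene bat_knob 0.63 [0.5939 0.048  0.1221]
[0.60150814 0.04768379 0.10485317] [-4.07373295 -5.04020467 -4.87768003] [-0.99379941  1.25088622 -0.37119573]
```

```bash
python3 -m inch '[[0.006,0,0.0125,0],[0.006,0,0.0125,0],[0.006,0,0.0125,0],[0.006,0,0.0125,0],[0,0,0,0],[0,0,0,0],[0,0,0,0]]'; python3 -m inch '[[0,0,0,0],[0,0,0,0],[0,0,0,0],[0,0,0,0],[0,0,0,0],[0,0,0,0]]' 0.45;  python3 - <<'E'
from h import *
for k in range(3):
  d=snap('scene'); marks('scene',d,['bat_knob','bolt_tab','bat_pivot'])
cv2.imwrite('pics/c3.png',cv2.resize(d['image'][176:256,207:287,::-1],(560,560),interpolation=cv2.INTER_CUBIC))
E
```

```text
time: 11.4
tool_pos: [0.6014, 0.0477, 0.0971]
tcp_rot: [-3.139, 0.01, -2.983]
ft_force: [3.2, -4.1, 2.3]
gripper_width: 0.0179
finger_force: 30.0
time: 12.0
tool_pos: [0.5967, 0.049, 0.0945]
tcp_rot: [3.141, -0.0, -2.982]
ft_force: [0.0, -0.1, 0.1]
gripper_width: 0.0415
finger_force: 0.0
scene bat_knob 0.47 [0.596  0.0486 0.1135]
scene bolt_tab 0.48 [0.551  0.1068 0.1101]
scene bat_pivot 0.7 [ 0.3867 -0.54    0.0006]
scene bat_pivot 0.67 [0.5688 0.0441 0.0501]
scene bat_knob 0.65 [0.5953 0.0438 0.1131]
scene bolt_tab 0.42 [0.5505 0.1087 0.1105]
scene bat_pivot 0.95 [0.5695 0.0445 0.0503]
scene bat_knob 0.65 [0.5969 0.0479 0.1137]
scene bolt_tab 0.71 [0.5512 0.1058 0.113 ]
scene bat_pivot 0.9 [0.5697 0.0449 0.0507]
```

View pics/c3.png

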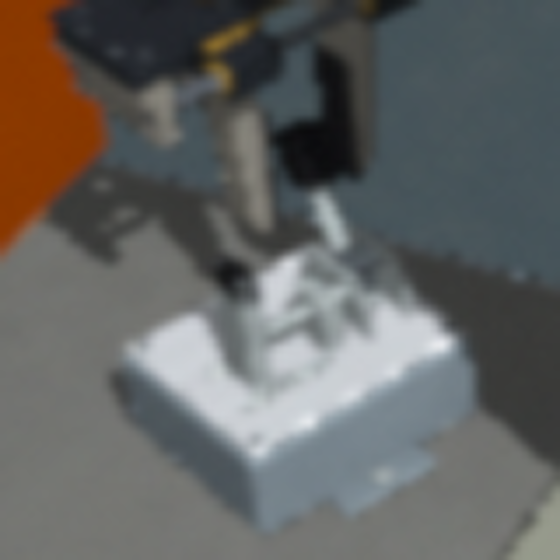

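The knob is in the off position at (.596,.047,.113), free between the open fingers (crop (315,155)). Next I lift and go over the tab.

```bash
python3 -m inch '[[0,0,-0.08,0],[0,0,-0.16,0],[0,0,-0.16,0],[0.04,0.07,0,0],[0.06,0.11,0,0],[0.05,0.09,0,0],[0.033,0.053,0,0],[0,0,0,0],[0,0,0,0],[0,0,0,0]]'; python3 - <<'E'
from h import *
for k in range(3):
  d=snap('scene'); marks('scene',d,['bat_knob','bolt_tab'])
print(robot.state()['tool_pos'])
cv2.imwrite('pics/c4.png',cv2.resize(d['image'][176:256,207:287,::-1],(560,560),interpolation=cv2.INTER_CUBIC))
E
```

```text
time: 13.6
tool_pos: [0.551, 0.1057, 0.1747]
tcp_rot: [-3.141, 0.001, -2.984]
ft_force: [0.2, -0.2, -0.0]
gripper_width: 0.0414
finger_force: 0.0
scene bolt_tab 0.65 [0.55   0.1062 0.1108]
scene bat_knob 0.61 [0.5966 0.0449 0.1122]
scene bolt_tab 0.43 [0.551  0.1044 0.109 ]
scene bat_knob 0.67 [0.5956 0.0468 0.113 ]
scene bat_knob 0.2 [ 5.287e-01  2.993e-01 -2.000e-04]
scene bolt_tab 0.52 [0.5521 0.1073 0.1093]
[0.55037851 0.10663917 0.17449872]
```

View pics/c4.png

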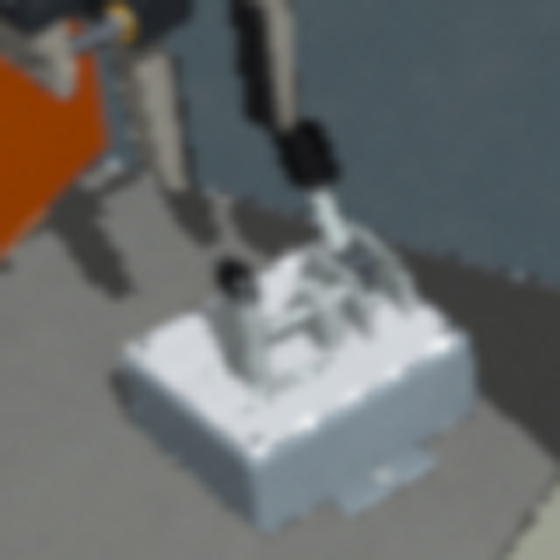

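The tab's black end at (235,275) lies between and below the fingers at (165,150) and (270,90). The knob at (308,150) is off to the side. Next I descend and grip the tab.

```bash
python3 -m inch '[[0,0,0.08,0],[0,0,0.14,0],[0,0,0.12,0],[0,0,0.07,0],[0,0,0,0],[0,0,0,0]]'
python3 -m inch '[[0,0,0,0],[0,0,0,0],[0,0,0,0],[0,0,0,0],[0,0,0,0],[0,0,0,0],[0,0,0,0]]' 0.0
```

```text
time: 14.65
tool_pos: [0.5508, 0.1066, 0.093]
tcp_rot: [-3.141, 0.001, -2.982]
ft_force: [0.4, -0.1, -0.5]
gripper_width: 0.0412
finger_force: 0.0
time: 15.35
tool_pos: [0.5505, 0.107, 0.0929]
tcp_rot: [3.141, 0.0, -2.983]
ft_force: [-2.3, 1.4, 4.5]
gripper_width: 0.0099
finger_force: 29.9
```

```bash
python3 -m inch '[[0,-0.02,0,0],[0,-0.03,0,0],[0,-0.03,0,0],[0,-0.03,0,0],[0,-0.02,0,0],[0,0,0,0],[0,0,0,0]]'
python3 -m inch '[[0,-0.01,0,0],[0,-0.01,0,0],[0,0,0,0],[0,0,0,0]]'
```

```text
time: 16.05
tool_pos: [0.5534, 0.0805, 0.0928]
tcp_rot: [3.141, -0.002, -2.983]
ft_force: [-4.4, -0.2, 7.5]
gripper_width: 0.0101
finger_force: 29.9
time: 16.45
tool_pos: [0.5536, 0.0788, 0.0928]
tcp_rot: [3.138, -0.003, -2.982]
ft_force: [-5.8, 3.1, 9.6]
gripper_width: 0.01
finger_force: 30.0
```

```bash
python3 -m inch '[[0,-0.01,0,0],[0,-0.01,0,0],[0,0,0,0],[0,0,0,0],[0,0,0,0]]'
python3 -m inch '[[0,-0.015,0,0],[0,0,0,0],[0,0,0,0],[0,0,0,0]]'
```

```text
time: 16.95
tool_pos: [0.5537, 0.0787, 0.0928]
tcp_rot: [3.134, -0.003, -2.979]
ft_force: [-7.3, 11.5, 10.9]
gripper_width: 0.0101
finger_force: 30.0
time: 17.35
tool_pos: [0.5537, 0.0786, 0.0929]
tcp_rot: [3.13, -0.004, -2.977]
ft_force: [-9.1, 17.3, 11.6]
gripper_width: 0.0102
finger_force: 30.1
```

```bash
python3 -m inch '[[0,0.02,0,0],[0,0.015,0,0],[0,0,0,0],[0,0,0,0]]'
python3 -m inch '[[0,0,0,0],[0,0,0,0],[0,0,0,0],[0,0,0,0],[0,0,0,0]]' 0.3
python3 -m inch '[[0,0,-0.05,0],[0,0,-0.1,0],[0,0,-0.2,0],[0,0,-0.2,0],[0.1,0,-0.1,0],[0.2,0,-0.05,0],[0.2,0,0,0],[0.2,0,0,0],[0.1,0,0,0],[0,0,0,0],[0,0,0,0]]'
python3 - <<'E'
from h import *
out=[]
for c in('scene','top'):
  for k in range(2):
    d=snap(c); marks(c,d,['bat_knob','bolt_tab','bat_pivot'])
  u,v=(247,216) if c=='scene' else (266,178)
  out.append(cv2.resize(d['image'][v-32:v+32,u-32:u+32,::-1],(400,400),interpolation=cv2.INTER_CUBIC))
cv2.imwrite('pics/c5.png',np.hstack(out))
E
```

```text
time: 17.75
tool_pos: [0.5537, 0.0788, 0.0928]
tcp_rot: [3.139, -0.003, -2.981]
ft_force: [-5.4, 4.2, 9.7]
gripper_width: 0.0102
finger_force: 30.0
time: 18.25
tool_pos: [0.5551, 0.0769, 0.0924]
tcp_rot: [-3.141, -0.0, -2.982]
ft_force: [-0.6, 0.9, -0.2]
gripper_width: 0.0275
finger_force: 0.0
time: 19.35
tool_pos: [0.398, 0.052, 0.2334]
tcp_rot: [3.14, 0.002, -2.982]
ft_force: [0.7, -0.1, 0.9]
gripper_width: 0.0276
finger_force: 0.0
scene bat_knob 0.46 [0.5945 0.0445 0.1135]
scene bolt_tab 0.64 [0.5534 0.0774 0.1119]
scene bat_pivot 0.72 [0.5677 0.0461 0.0505]
scene bat_knob 0.54 [0.595  0.0458 0.1162]
scene bolt_tab 0.57 [0.5559 0.078  0.1118]
scene bat_pivot 0.83 [0.5687 0.0444 0.0487]
top bat_knob 0.57 [0.5966 0.0426 0.1156]
top bolt_tab 0.45 [0.5518 0.0806 0.1147]
top bolt_tab 0.44 [0.5968 0.0433 0.1134]
top bat_pivot 0.94 [0.5672 0.0409 0.0529]
top bat_knob 0.54 [0.5962 0.0433 0.1158]
top bolt_tab 0.54 [ 0.3871 -0.5428 -0.0013]
top bolt_tab 0.5 [0.5541 0.0835 0.1162]
top bat_pivot 0.68 [ 0.5278  0.2989 -0.0012]
top bat_pivot 0.61 [0.5697 0.043  0.0505]
```

View pics/c5.png

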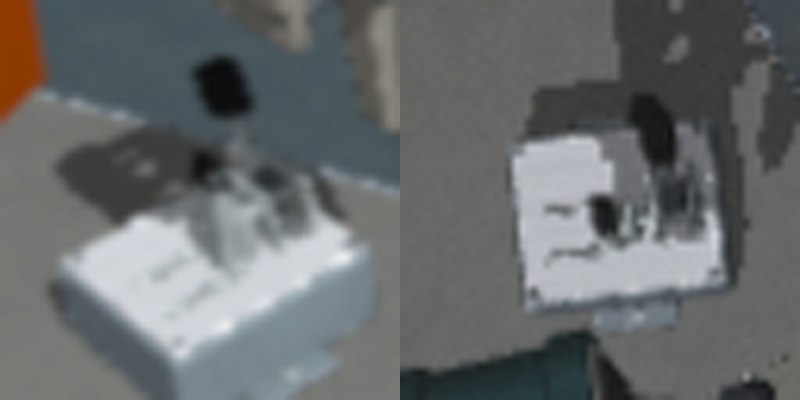

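The bat leans to +x (knob at (650,130) in the right crop) and the tab is up against the guide block at (605,215). Bolt travel was 28.4 mm from about 5.5 mm, and the force rose at the stop, so it is home.

```bash
python3 -c "
from h import *;print(robot.hand_in())"
```

```text
the job is handed in; nothing more can be done
None
```

The bat sits in the off notch, the lock bolt is home at its stop, the arm is clear of the box and the other items were left alone; the job was handed in at about 19.5 s, with no verdict returned.

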